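# Lock a mask blank in the carving clamp with the square key

## Task

Take the steel square key out of the tool block, put it into the recessed square of the carving clamp and feel gently for the position in which it drops fully home, without ever forcing it down. Then turn it clockwise until the jaw grips the mask blank firmly against the fence, firm but not crushing (about 25 N), and let go, leaving the key standing in the clamp. Keep the robot off the blank itself, and leave the punch, the sanding block, the paint pot and the cup where they are.

Things in the scene. Friction and masses are not known exactly. Their poses are not given: they have to be found in the camera images.
- key: steel square key, about 160 g: a 12 x 12 mm square shank 50 mm long with a 1 mm chamfered foot, under a flat upright grip plate 44 mm wide (its x), 14 mm thick (its y), 30 mm high; 80 mm high in all. Origin at the centre of the foot, z up the shank. Starts upright in one of the tool block's holes, its foot 10 mm above the bench, 30 mm deep in a 15 mm square hole
- block: heavy fixed dark-wood tool block 65 x 140 x 40 mm, two square holes at y = -40 and +40 mm of its frame; origin under its centre. One hole has the key, the other a punch with a 26 mm round wooden handle, 90 mm high, to be left alone
- punch: round-handled punch standing in the other hole of the tool block, origin at its foot; not to be disturbed
- clamp: carving clamp fixed to the bench: wooden bed 160 x 290 x 18 mm, origin under it, z up. At y = -90 mm a grey metal housing 64 x 64 mm holds the upright screw; jaw, blank and fence follow towards +y. The screw turns 1.5 rad clockwise (seen from above) from its start, against about 0.3 N m of friction, holds where it is left, and pushes the jaw 8 mm per rad towards +y
- mouth (a point): centre of the well's mouth on the housing, 60 mm above the bench. A steel countersink narrows from 29 to 19 mm diameter in the first 5 mm, then a round 19 mm bore goes down to the top of the screw, 14 mm below this point, where the foot of an unaligned key rests. The screw carries, centred, a square socket 13.5 mm wide and 14 mm deep; its axes here are the clamp's, not the square's
- jaw: dark-wood jaw plate 90 x 8 x 32 mm across the bed, origin at the lower middle of the face that meets the blank, y towards the blank. Springs of 10 N/mm back it: from first touch each 0.125 rad of turning adds about 10 N of grip, and about 0.08 N m to the torque at the key. The key has up to 0.13 rad of play in the square either way
- blank: light-wood mask blank, carved face up, 96 x 130 x 32 mm (nose up to 44 mm), about 280 g, loose on the clamp bed between jaw and fence; origin under its centre, 130 mm along y. Jaw, blank and fence have 3 to 6.5 mm of slack in all at the start, since the fence is set differently each time; the grip begins when all of it is taken up
- home (a point): centre of the square socket's floor, 32 mm above the bench: the key's foot is here when fully home. How the square is turned is given by no reading and differs every time; it repeats every quarter turn and lets the key in within about 0.12 rad. A lightly pressed key rubbing on the screw's top does not turn the screw
- sander: cork sanding block 75 x 42 x 25 mm, origin under its centre; a bystander to leave alone
- paintpot: small white paint pot, 42 mm across, 45 mm high, origin under its centre; a bystander to leave alone
- waterpot: white ceramic cup, 76 mm across, 85 mm high, origin under its centre; a bystander to leave alone
Mind the look-alikes: they are no part of the job. Of the things like the key, leave any that is orange; of the rest the smaller one is meant. What is shaped like the blank but turquoise is not meant.

How it is judged:
By the outcome, as a careful person would: the job done as asked, in the order asked, and still so for the second after the job is handed in, with the robot touching nothing.
It also fails if it takes over 72 s, if anything falls off the work surface, if the arm or the gripper's body presses on something with over 40 N, if the wrist force passes 120 N, or if a joint passes its speed limit or range.

## Robot

A 6-joint arm with a two-finger parallel gripper is mounted at the origin on the work surface. World frame = base frame: x ahead of the robot, y to its left, z up, the work surface at z = 0. Lengths are in m, angles in rad, forces in N, time in s.
With the tool pointing down it reaches from about 0.375 to 0.9 m from the base axis. Payload 3.1 kg.
Tool frame: the origin (TCP) lies at the very end of the fingers, on their centre line; the grasp point (between the pads) lies 19 mm behind it; z points along the fingers, y is the line along which they close (so a half turn about z gives the same grasp; the last joint's range is limited). The gripper opens to 85 mm and grips with 20 to 120 N. Pads are 22 mm wide; open, the fingers measure 114 mm over their backs; the gripper's body (76 mm by 85 mm) begins 54 mm behind the grasp point. The pads swing forward as they close: fully open they stand 13 mm farther back than shut.
Start: joints at [1.018, 0.527, 1.433, -0, 1.181, -0.178], TCP at [0.229, 0.582, 0.231] pointing down, gripper open.
Joint ranges: [-3.08, 3.08], [-0.75, 2.2], [0.22, 2.44], [-1.43, 4.57], [0, 2.65], [-2.85, 2.85]. Speed limits (rad/s): [2.79, 2.79, 3.14, 3.14, 3.14, 3.14].

## Interface

Orientations are given as a unit quaternion [x, y, z, w].
In Python, from station import manip gives the robot as it stands.
- The arm moves only by the shell command python3 -m handwheel 'ROWS' [FORCE]. ROWS is JSON, a list of rows, each a list of 7 numbers: the shift along the world's x, y, z in mm, then the turn, a rotation vector about the world's x, y, z in degrees, then the opening, from 0 (shut) to 1 (fully open). A call has exactly 10 rows; each row shifts and turns the commanded pose from where the row before left it; what a row does not reach is not made up. A row lasts 1/8 s, in which the tool goes at most 62.5 mm and 10.7 degrees, less where a joint would pass 70% of its speed; a pose out of reach is approached as far as the arm can. A call is refused whole if a number of a shift passes 62.5 or a number of a turn 10.7, either way. A call with a gripper value outside its range is refused whole. The fingers move at their own pace and stop on an object; FORCE is the grip in N (left out, the last holds). Time passes only in rows, so rows that do not move let the fingers close, or fill a call up. It gives the time, the measured TCP pose, the force, the opening and the grip force at its end, in the units of the state.
- manip.sense(): the state, without advancing time (a new reading comes with each control period).
- manip.snapshot(name): name is "scene" or "top" or "wrist"; returns the picture (480x640x3 uint8, red, green, blue); there is no depth.
- manip.get_calibration(name): a dict with "K" (3x3 intrinsics, pixels), "k1" (the pictures are not rectified: a ray, as slopes to the right and down, at radius r is drawn at 1 + k1 r^2 times it, then the intrinsics apply), "rvec" (rotation vector, rad) and "tvec" (3), from world to camera coordinates, as OpenCV has them. Camera axes: x right, y down, z forward; pixel columns grow to the right and rows downward; lengths in m; the calibration is good to about 2 mm. A picture is of the moment at which its call begins: read the wrist's pose just before it. get_calibration takes no time and is no camera call; for the wrist camera it gives the pose at the moment of the call.
- manip.sign_off(): hands the job in; it is judged then, once.
The state is a dict: "t": time; "q": joint angles; "qd": joint speeds; "tau": joint torques, N m; "tcp_pos": TCP position; "tool_rot": TCP orientation; "force": force on the tool from outside, world axes, zero at the start; "ft_torque": the same for the moment, N m; "finger_gap": opening from 0.0 (shut) to 1.0 (fully open); "gripper_force": force on a finger pad.
Only numpy, scipy, OpenCV 4.12 (cv2) and the standard library are available. Lean on these libraries where they do the work, as an engineer would, in place of code of your own. Each camera call takes 0.05 s, during which the arm holds its last target. There are 200 camera calls.

## Working session

There is one attempt and no reset: what is moved stays moved. The work goes in short steps, Python scripts to look and compute and a shell command to move; the robot and the scene stay as the last step left them, time stands still between calls to the robot, and variables do not carry over. Pictures are saved under pics/ and viewed, at most 10 in all, crops included, and the job is handed in when it is done.

```bash
ls; mkdir -p pics; cat > h.py <<'E'
import numpy as np, cv2
from station import manip
def ray(cal,u,v):
    K=np.array(cal["K"],float);k1=cal["k1"]
    d=np.array([(u-K[0,2])/K[0,0],(v-K[1,2])/K[1,1]]);s=d.copy()
    for _ in range(20): s=d/(1+k1*(s@s))
    R=cv2.Rodrigues(np.array(cal["rvec"],float))[0];t=np.array(cal["tvec"],float).ravel()
    return -R.T@t, R.T@np.array([s[0],s[1],1.])
def onplane(cal,u,v,z):
    o,d=ray(cal,u,v); return o+d*(z-o[2])/d[2]
def proj(cal,p):
    R=cv2.Rodrigues(np.array(cal["rvec"],float))[0];c=R@np.array(p,float)+np.array(cal["tvec"],float).ravel()
    s=c[:2]/c[2];s=s*(1+cal["k1"]*(s@s));K=np.array(cal["K"]);return K[0,0]*s[0]+K[0,2],K[1,1]*s[1]+K[1,2]
def save(n,im): cv2.imwrite(f"pics/{n}.png",cv2.cvtColor(im,cv2.COLOR_RGB2BGR))
E
python3 - <<'E'
from h import *
for n in("scene","top"):
    c=manip.get_calibration(n);np.save(n+".npy",c,allow_pickle=True);im=manip.snapshot(n);save(n,im)
    print(n,c["K"],c["k1"],ray(c,320,240))
print(manip.sense())
E
```

```text
pics
scene [[456.07405545   0.         316.22994124]
 [  0.         456.07405545 244.38518886]
 [  0.           0.           1.        ]] -0.009476460961581822 (array([1.11053675, 0.3257071 , 0.97331693]), array([-0.55042319, -0.22801891, -0.80324496]))
top [[590.94853377   0.         309.29293024]
 [  0.         590.94853377 248.00390411]
 [  0.           0.           1.        ]] -0.11253794073200397 (array([0.22516126, 0.05701921, 1.78785494]), array([ 0.15195873, -0.01460784, -0.98853778]))
{'t': 0.1, 'q': array([ 1.01749064e+00,  5.28361585e-01,  1.43380395e+00, -3.06137121e-05,
        1.18142933e+00, -1.78495838e-01]), 'qd': array([ 5.36991334e-05, -2.08423751e-03, -8.68089239e-04,  2.04786615e-03,
       -5.14119403e-04, -7.48844332e-04]), 'tau': array([-4.25282024e-04, -4.43304634e+01, -1.78586054e+01, -2.05082033e-04,
        3.86795014e-03,  5.77194399e-06]), 'tcp_pos': array([0.22843097, 0.5810416 , 0.23042916]), 'tool_rot': array([ 1.86304073e-01,  9.82491623e-01, -9.39897871e-04, -3.44967502e-04]), 'force': array([ 0.67227659, -0.32927652, -0.24556674]), 'ft_torque': array([0.03443556, 0.02417058, 0.01869595]), 'gripper_force': 0.0, 'finger_gap': 0.9980954869539375}
```

View pics/scene.png

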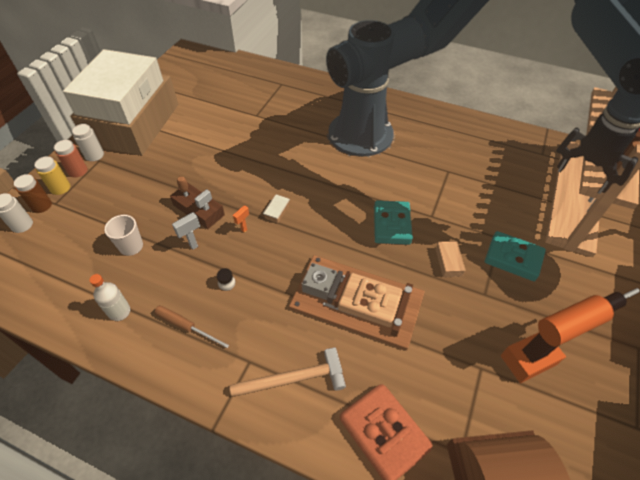

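View pics/top.png

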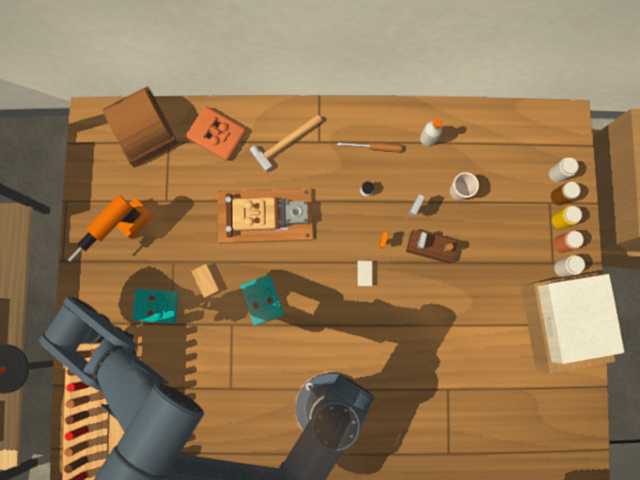

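The scene view shows the robot and the clamp at about (355,300), with the tool block at (197,203). The top view shows the block at (433,246) with the grey key at (422,239) and the punch at (449,247). The larger grey key stands at (417,205) and the orange one at (384,240). The clamp housing is at (296,212).

```bash
python3 - <<'E'
from h import *
T=np.load("top.npy",allow_pickle=True).item();S=np.load("scene.npy",allow_pickle=True).item()
for n,u,v,z in[("housing",296,212,.06),("key",422,239,.09),("punch",449,247,.09),("bigkey",417,205,.08),("orange",384,240,.05),("bed tl",218,191,.018),("bed tr",313,188,.018),("bed br",314,241,.018),("bed bl",219,241,.018)]:
    print(n,onplane(T,u,v,z).round(3))
print("scene key",onplane(S,204,196,.09).round(3),"housing",onplane(S,321,277,.06).round(3))
im=cv2.imread("pics/top.png");sc=cv2.imread("pics/scene.png")
a=cv2.resize(im[180:270,380:480],(480,432),interpolation=cv2.INTER_CUBIC)
b=cv2.resize(sc[170:260,165:235],(320,411),interpolation=cv2.INTER_CUBIC);b=cv2.copyMakeBorder(b,0,21,0,0,0)
cv2.imwrite("pics/c1.png",np.hstack([a,b]))
E
```

```text
housing [0.575 0.103 0.06 ]
key [ 0.49  -0.266  0.09 ]
punch [ 0.467 -0.345  0.09 ]
bigkey [ 0.593 -0.255  0.08 ]
orange [ 0.493 -0.159  0.05 ]
bed tl [0.649 0.345 0.018]
bed tr [0.659 0.052 0.018]
bed br [0.494 0.049 0.018]
bed bl [0.493 0.338 0.018]
scene key [ 0.495 -0.257  0.09 ] housing [0.583 0.111 0.06 ]
```

View pics/c1.png

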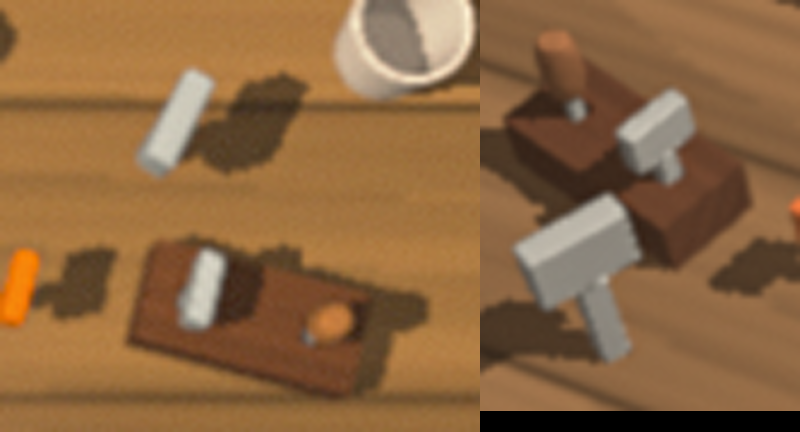

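The crop confirms that the smaller grey key sits in the block at full-image pixel (422,240), with its plate yawed about -13°. The punch is at (448,247). Next I want the wrist camera's offset from the TCP, so I can look into the well on the way to the key.

```bash
python3 - <<'E'
from h import *
from scipy.spatial.transform import Rotation as R
c=manip.get_calibration("wrist");s=manip.sense();o,d=ray(c,320,240)
r=R.from_quat(s["tool_rot"]);print(c["K"][0],c["k1"],"cam in tool",r.inv().apply(o-s["tcp_pos"]).round(4),"axis",r.inv().apply(d).round(3),o,d)
print(r.as_matrix().round(3))
E
```

```text
[376.7923556    0.         318.88342753] -0.021372811919214033 cam in tool [ 0.0827 -0.0002 -0.1424] axis [-0.336  0.003  0.942] [0.15154703 0.61137694 0.37289271] [ 0.31295686 -0.12160792 -0.94206421]
[[-0.931  0.366 -0.001]
 [ 0.366  0.931 -0.002]
 [ 0.    -0.002 -1.   ]]
```

```bash
python3 -m handwheel '[[36,-43,-4,0,0,0,1],[36,-43,-4,0,0,0,1],[36,-43,-4,0,0,0,1],[36,-43,-4,0,0,0,1],[36,-43,-4,0,0,0,1],[36,-43,-4,0,0,0,1],[36,-43,-4,0,0,0,1],[36,-43,-4,0,0,0,1],[36,-43,-4,0,0,0,1],[36,-43,-4,0,0,0,1]]'
python3 -m handwheel '[[22,-25,-25,0,0,0,1],[22,-25,-25,0,0,0,1],[20,-25,-28,0,0,0,1],[0,0,0,0,0,0,1],[0,0,0,0,0,0,1],[0,0,0,0,0,0,1],[0,0,0,0,0,0,1],[0,0,0,0,0,0,1],[0,0,0,0,0,0,1],[0,0,0,0,0,0,1]]'
python3 - <<'E'
from h import *
c=manip.get_calibration("wrist");im=manip.snapshot("wrist");np.save("w1.npy",c,allow_pickle=True);save("w1",im)
print(proj(c,[.577,.105,.06]))
E
```

```text
t: 1.35
tcp_pos: [0.5895, 0.15, 0.1908]
tool_rot: [0.186, 0.982, -0.0, -0.0]
force: [0.7, 0.3, -0.8]
finger_gap: 0.999
gripper_force: 0.0
t: 2.6
tcp_pos: [0.6528, 0.0767, 0.1134]
tool_rot: [0.186, 0.983, 0.0, 0.0]
force: [-0.3, -0.2, 0.0]
finger_gap: 0.998
gripper_force: 0.0
(np.float64(316.5991867533626), np.float64(110.41714769662991))
```

View pics/w1.png

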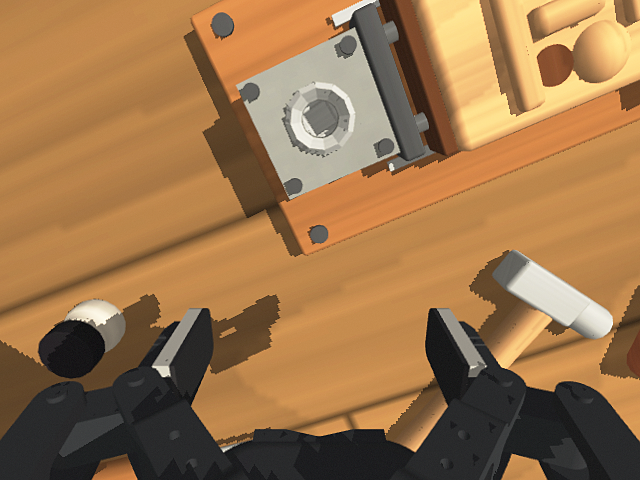

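The wrist view looks straight into the well. The mouth is at about (319,118), the four bolts at (250,92), (347,45), (385,147) and (293,186), and the square recess is visible. I'll enlarge it.

```bash
python3 - <<'E'
from h import *
c=np.load("w1.npy",allow_pickle=True).item()
print(onplane(c,319,118,.06),onplane(c,318.75,117.5,.06))
b=[onplane(c,*p,.06)[:2] for p in[(250,92),(347,45),(385,147),(293,186)]]
for i,j in[(0,1),(1,2),(2,3),(3,0)]:
    d=b[j]-b[i];print(np.hypot(*d),np.degrees(np.arctan2(d[1],d[0])))
im=cv2.imread("pics/w1.png")[80:156,280:358]
g=cv2.cvtColor(im,cv2.COLOR_BGR2GRAY).astype(float);g=np.clip((g-40)*1.6,0,255).astype(np.uint8)
cv2.imwrite("pics/c2.png",cv2.resize(g,None,fx=7.5,fy=7.5,interpolation=cv2.INTER_CUBIC))
E
```

```text
[0.58078497 0.10479247 0.06      ] [0.58051739 0.10476375 0.06      ]
0.051275361744790006 92.55103839744328
0.051416325538154284 2.038170180494904
0.05142784827045494 -88.33646683189855
0.05062131993071063 -178.13550280039644
```

View pics/c2.png

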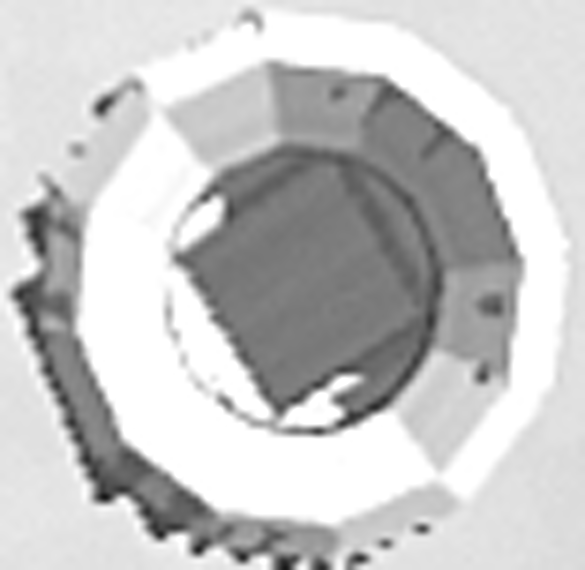

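The square socket's corners in the crop are left (178,258), bottom (275,415), right (430,320) and top (335,160). I'll turn these into an angle on the z = 46 mm plane.

```bash
python3 - <<'E'
from h import *
c=np.load("w1.npy",allow_pickle=True).item()
P=[onplane(c,280+(u+.5)/7.5-.5,80+(v+.5)/7.5-.5,.046)[:2] for u,v in[(178,258),(275,415),(430,320),(335,160)]]
print(np.mean(P,0))
for i in range(4):
    d=P[(i+1)%4]-P[i];print(np.hypot(*d),np.degrees(np.arctan2(d[1],d[0]))%90)
E
```

```text
[0.58143034 0.10521109]
0.01280654077236607 10.939460116363986
0.012884648799820783 9.360531668601027
0.012780180831045191 10.872399544156877
0.012900354052246288 9.245292408637226
```

```bash
python3 -m handwheel '[[-10,-30,45,0,0,0,1],[-22,-46,30,0,0,0,1],[-26,-52,20,0,0,4,1],[-26,-52,12,0,0,4,1],[-26,-54,0,0,0,0,1],[-26,-54,0,0,0,0,1],[-26,-55,0,0,0,0,1],[0,0,0,0,0,0,0.6],[0,0,0,0,0,0,0.6],[0,0,0,0,0,0,0.6]]'
python3 - <<'E'
from h import *
c=manip.get_calibration("wrist");im=manip.snapshot("wrist");np.save("w2.npy",c,allow_pickle=True);save("w2",im)
print(proj(c,[.491,-.266,.09]))
E
```

```text
t: 3.9
tcp_pos: [0.4912, -0.2649, 0.2202]
tool_rot: [0.116, 0.993, 0.0, -0.0]
force: [-0.7, -0.4, 0.6]
finger_gap: 0.599
gripper_force: 0.0
(np.float64(317.5884482904963), np.float64(221.99050484490465))
```

View pics/w2.png

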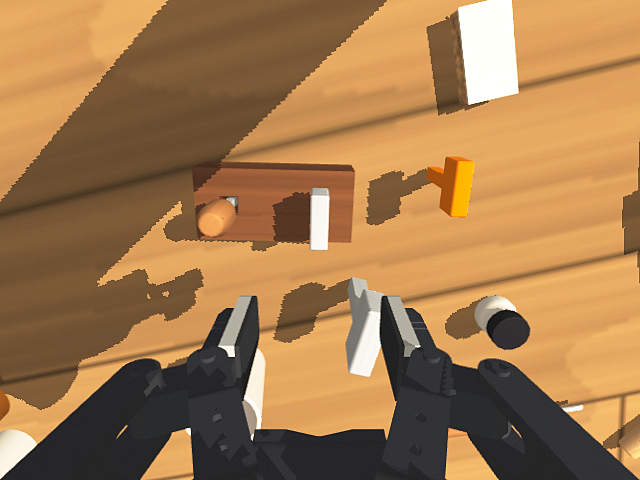

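The wrist view shows the key's plate at about (319,219) over the block, well aligned with the image vertical. The punch is at (217,215), and the large grey key at (362,330) is close under the right finger.

```bash
python3 - <<'E'
from h import *
c=np.load("w2.npy",allow_pickle=True).item();im=cv2.imread("pics/w2.png")
h=cv2.cvtColor(im,cv2.COLOR_BGR2HSV)
sub=im[180:256,300:340];print(sub[:, 19].max(1)[4:74:3], sub[35,:].max(1))
for th in(120,200):
    m=((h[...,1]<50)&(h[...,2]>th)).astype(np.uint8);m[:, :295]=0;m[:,340:]=0;m[:180]=0;m[256:]=0
    k=max(cv2.findContours(m,0,2)[0],key=cv2.contourArea);r=cv2.minAreaRect(k);print(th,r)
    B=[onplane(c,*p,.09)[:2] for p in cv2.boxPoints(r)];print(np.mean(B,0))
    for i in range(4):
        d=B[(i+1)%4]-B[i];print(np.hypot(*d),np.degrees(np.arctan2(d[1],d[0])))
# block edge
print([onplane(c,*p,.04)[:2].round(4) for p in[(193,170),(353,170),(352,242),(195,240)]])
print(manip.sense()["tcp_pos"])
E
```

```text
[155 151 182 185 254 249 249 249 249 250 249 250 250 250 250 250 250 250
 250 250 250 251 208 221] [ 85  85  85  85  85  86  84  84  83  74 137 199 246 250 249 249 248 248
 249 249 249 249 250 250 250 250 252 255 237 162 165 168 167 169 169 169
 167 169 168 168]
120 ((319.4999694824219, 218.49998474121094), (18.999996185302734, 60.99999237060547), 0.0)
[ 0.48928635 -0.2641112 ]
0.047906561447071144 166.26838866372296
0.013943215497536946 76.69727090296084
0.04790815903959637 -12.805858442948693
0.014717268042636261 -103.30716056038239
200 ((320.0, 219.0), (18.0, 60.0), 0.0)
[ 0.48973575 -0.26382954]
0.04716121645218293 166.31704896759092
0.01322064696298434 76.69760150911836
0.04716313907958445 -12.805775276496103
0.013942675854832935 -103.3072936820596
[array([ 0.4358, -0.3628]), array([ 0.4675, -0.2294]), array([ 0.5315, -0.2435]), array([ 0.4967, -0.3823])]
[ 0.49130886 -0.26482669  0.22025171]
```

The key top is at (0.491,-0.264) with yaw 76.7°, and the TCP is within 1 mm of that. I'll descend and grip.

```bash
python3 -m handwheel '[[0,0,-50,0,0,0,0.6],[0,0.5,-50,0,0,0,0.6],[0,0,-40,0,0,0,0.6],[0,0,-15,0,0,0,0.6],[0,0,-8,0,0,0,0.6],[0,0,0,0,0,0,0.6],[0,0,0,0,0,0,0.1],[0,0,0,0,0,0,0],[0,0,0,0,0,0,0],[0,0,0,0,0,0,0]]' 80
```

```text
t: 5.2
tcp_pos: [0.4913, -0.2665, 0.0585]
tool_rot: [0.117, 0.993, -0.001, 0.001]
force: [-1.3, 0.1, 5.8]
finger_gap: 0.149
gripper_force: 78.1
```

```bash
python3 -m handwheel '[[0,0,15,0,0,0,0],[0,0,25,0,0,0,0],[0,0,40,0,0,0,0],[0,0,40,0,0,0,0],[5,20,12,0,0,0,0],[13,50,0,0,0,6,0],[15,60,0,0,0,6,0],[15,60,0,0,0,6,0],[15,60,0,0,0,5,0],[15,60,0,0,0,0,0]]'
python3 -m handwheel '[[8,40,0,0,0,0,0],[2,16,0,0,0,0,0],[0,2,-20,0,0,0,0],[0,0,-20,0,0,0,0],[0,0,-15,0,0,0,0],[0,0,0,0,0,0,0],[0,0,0,0,0,0,0],[0,0,0,0,0,0,0],[0,0,0,0,0,0,0],[0,0,0,0,0,0,0]]'
python3 - <<'E'
from h import *
c=manip.get_calibration("wrist");im=manip.snapshot("wrist");np.save("w3.npy",c,allow_pickle=True);save("w3",im)
print(manip.sense(),proj(c,[.581,.105,.06]))
E
```

```text
t: 6.45
tcp_pos: [0.5673, 0.0476, 0.1881]
tool_rot: [-0.084, 0.997, 0.001, -0.002]
force: [1.0, -0.1, -1.8]
finger_gap: 0.152
gripper_force: 78.0
t: 7.7
tcp_pos: [0.579, 0.1021, 0.1347]
tool_rot: [-0.083, 0.997, -0.0, 0.0]
force: [-0.5, 0.4, -1.6]
finger_gap: 0.146
gripper_force: 78.1
{'t': 7.75, 'q': array([-1.53684645e-02,  6.02917723e-01,  1.61513951e+00, -9.00241610e-06,
        9.23002733e-01, -1.75241979e+00]), 'qd': array([-4.47523762e-04,  2.90458015e-03,  1.67498475e-03, -2.25616425e-05,
       -1.20642804e-04, -4.10689017e-04]), 'tau': array([-1.32709974e-02, -4.42778921e+01, -1.40217304e+01, -6.17434398e-04,
       -4.04245264e-03,  8.51002869e-05]), 'tcp_pos': array([0.57889145, 0.10211361, 0.13460814]), 'tool_rot': array([-8.30344984e-02,  9.96546638e-01, -2.97642368e-05,  2.64701679e-04]), 'force': array([-0.5529629 ,  0.36149785, -1.83036957]), 'ft_torque': array([-0.01985611, -0.03199708, -0.00336083]), 'gripper_force': 78.13516616821289, 'finger_gap': 0.15139396147212325} (np.float64(323.4820714144629), np.float64(251.95858808215607))
```

View pics/w3.png

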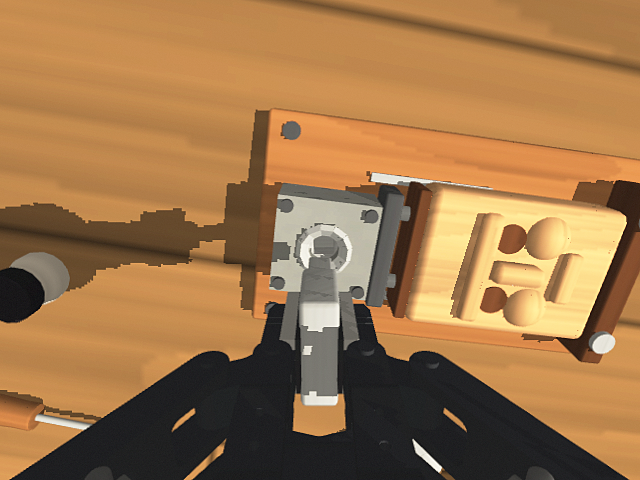

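The wrist view shows the key hanging from the gripper with its foot near (322,258), just in front of the mouth. The mouth ring is centred at about (325,249), with bolts at (287,205), (371,216), (358,292) and (277,283).

```bash
python3 - <<'E'
from h import *
c=np.load("w3.npy",allow_pickle=True).item()
print(np.mean([onplane(c,*p,.06)[:2] for p in[(287,205),(371,216),(358,292),(277,283)]],0))
for dx in(-6,6):
    for dy in(-6,6):
        a=np.radians(10);print(proj(c,[.579+(dx*np.cos(a)-dy*np.sin(a))/1e3,.102+(dx*np.sin(a)+dy*np.cos(a))/1e3,.086]))
im=cv2.imread("pics/w3.png")[210:320,270:380]
cv2.imwrite("pics/c3.png",cv2.resize(im,None,fx=5.4,fy=5.4,interpolation=cv2.INTER_CUBIC))
E
```

```text
[0.58000545 0.10467448]
(np.float64(308.19666314553456), np.float64(255.03604199254735))
(np.float64(330.17439383858886), np.float64(254.89342427501214))
(np.float64(308.55086412058284), np.float64(275.0636359728742))
(np.float64(330.11821108034354), np.float64(274.92681310303925))
```

View pics/c3.png

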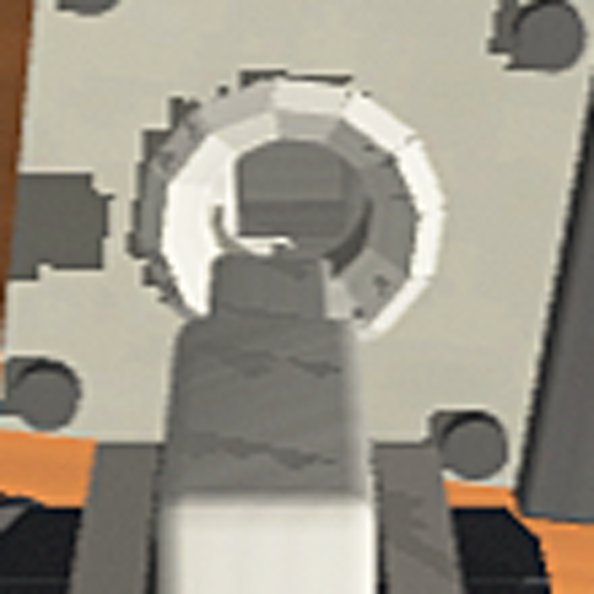

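The foot appears at (309–329, 257), as predicted, so the key's pose in the hand is known. I'll correct the xy and lower the foot to just above the screw top.

```bash
python3 -m handwheel '[[1.3,2.7,0,0,0,0,0],[0,0,-10,0,0,0,0],[0,0,-6,0,0,0,0],[0,0,-5,0,0,0,0],[0,0,-5,0,0,0,0],[0,0,-5,0,0,0,0],[0,0,-4,0,0,0,0],[0,0,0,0,0,0,0],[0,0,0,0,0,0,0],[0,0,0,0,0,0,0]]'
```

```text
t: 9.0
tcp_pos: [0.5802, 0.1048, 0.0996]
tool_rot: [-0.083, 0.997, -0.0, 0.0]
force: [-0.0, -0.4, -1.4]
finger_gap: 0.149
gripper_force: 78.1
```

```bash
python3 -m handwheel '[[0,0,-2,0,0,0,0],[0,0,-2,0,0,0,0],[0,0,-1,0,0,0,0],[0,0,-1,0,0,0,0],[0,0,-1,0,0,0,0],[0,0,0,0,0,0,0],[0,0,0,0,0,0,0],[0,0,0,0,0,0,0],[0,0,0,0,0,0,0],[0,0,0,0,0,0,0]]'
```

```text
t: 10.25
tcp_pos: [0.5801, 0.1048, 0.0923]
tool_rot: [-0.083, 0.997, -0.0, 0.0]
force: [1.0, 0.1, -1.1]
finger_gap: 0.148
gripper_force: 78.1
```

The foot is already 2 mm below the screw top and there is no force, so it is entering the square. I'll continue gently.

```bash
python3 -m handwheel '[[0,0,-1.5,0,0,0,0],[0,0,-1.5,0,0,0,0],[0,0,-1.5,0,0,0,0],[0,0,-1.5,0,0,0,0],[0,0,-1.5,0,0,0,0],[0,0,-1.5,0,0,0,0],[0,0,0,0,0,0,0],[0,0,0,0,0,0,0],[0,0,0,0,0,0,0],[0,0,0,0,0,0,0]]'
```

```text
t: 11.5
tcp_pos: [0.5801, 0.1048, 0.0833]
tool_rot: [-0.083, 0.997, -0.0, 0.0]
force: [-0.2, 0.3, -1.9]
finger_gap: 0.153
gripper_force: 78.1
```

```bash
python3 -m handwheel '[[0,0,-1,0,0,0,0],[0,0,-1,0,0,0,0],[0,0,-0.5,0,0,0,0],[0,0,-0.5,0,0,0,0],[0,0,0,0,0,0,0],[0,0,0,0,0,0,0],[0,0,0,0,0,0,0],[0,0,0,0,0,0,0],[0,0,0,0,0,0,0],[0,0,0,0,0,0,0]]'
python3 -c "
from station import manip;s=manip.sense();print(s['tcp_pos'],s['force'],s['ft_torque'])"
```

```text
t: 12.75
tcp_pos: [0.5801, 0.1048, 0.0805]
tool_rot: [-0.083, 0.997, -0.0, 0.0]
force: [-0.9, -0.0, 3.6]
finger_gap: 0.151
gripper_force: 78.5
[0.58013122 0.10479977 0.08049665] [-0.86465991 -0.01850505  3.60782747] [0.05509505 0.13619415 0.02287054]
```

The key is home: the TCP is at 80.5 mm as expected, with 5 N on the floor. Now I'll turn clockwise, ending each call still moving so that the torque reads true.

```bash
python3 -m handwheel '[[0,0,0.3,0,0,-2,0],[0,0,0,0,0,-2,0],[0,0,0,0,0,-2,0],[0,0,0,0,0,-2,0],[0,0,0,0,0,-2,0],[0,0,0,0,0,-2,0],[0,0,0,0,0,-2,0],[0,0,0,0,0,-2,0],[0,0,0,0,0,-2,0],[0,0,0,0,0,-2,0]]'
python3 -c "
from station import manip;s=manip.sense();print(s['force'],s['ft_torque'])"
python3 -m handwheel '[[0,0,0,0,0,-0.5,0],[0,0,0,0,0,-0.5,0],[0,0,0,0,0,-0.5,0],[0,0,0,0,0,-0.5,0],[0,0,0,0,0,-0.5,0],[0,0,0,0,0,-0.5,0],[0,0,0,0,0,-0.5,0],[0,0,0,0,0,-0.5,0],[0,0,0,0,0,-0.5,0],[0,0,0,0,0,-0.5,0]]'
python3 -c "
from station import manip;s=manip.sense();print(s['force'],s['ft_torque'],s['tool_rot'])"
```

```text
t: 14.0
tcp_pos: [0.5803, 0.105, 0.0806]
tool_rot: [0.092, 0.996, 0.0, 0.0]
force: [1.9, 2.6, -3.1]
finger_gap: 0.149
gripper_force: 78.0
[ 1.91342032  2.62739273 -3.11284597] [ 0.45162615 -0.54526807  0.38791054]
t: 15.25
tcp_pos: [0.5802, 0.1049, 0.0806]
tool_rot: [0.135, 0.991, 0.0, 0.0]
force: [3.5, 3.2, -3.4]
finger_gap: 0.151
gripper_force: 77.9
[ 3.49713528  3.15823198 -3.35779006] [ 0.74222368 -0.75860513  0.39210013] [1.34951917e-01 9.90852123e-01 1.31836977e-04 1.79363767e-04]
```

```bash
for i in 1; do python3 -m handwheel '[[0,0,0,0,0,-0.7,0],[0,0,0,0,0,-0.7,0],[0,0,0,0,0,-0.7,0],[0,0,0,0,0,-0.7,0],[0,0,0,0,0,-0.7,0],[0,0,0,0,0,-0.7,0],[0,0,0,0,0,-0.7,0],[0,0,0,0,0,-0.7,0],[0,0,0,0,0,-0.7,0],[0,0,0,0,0,-0.7,0]]' | grep -E "^t:|force: \["
python3 -c "
from station import manip;import numpy as np;s=manip.sense();print(s['force'],s['ft_torque'],2*np.degrees(np.arctan2(*s['tool_rot'][:2])))"; done
python3 - <<'E'
from h import *
im=manip.snapshot("top");save("top2",im);im=manip.snapshot("wrist");save("w4",im)
E
```

```text
t: 16.5
force: [4.1, 3.8, -4.6]
[ 4.05908313  3.82571373 -4.62757798] [ 0.77725607 -0.78134987  0.36876744] 22.519093108586475
```

View pics/w4.png

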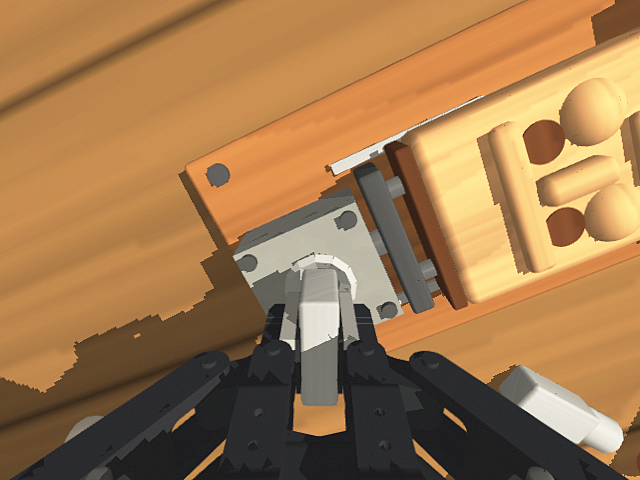

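The view shows the jaw nearly at the blank, and the torque is still only friction (about 0.38 N m). I'll continue.

```bash
for i in 1; do python3 -m handwheel '[[0,0,0,0,0,-0.7,0],[0,0,0,0,0,-0.7,0],[0,0,0,0,0,-0.7,0],[0,0,0,0,0,-0.7,0],[0,0,0,0,0,-0.7,0],[0,0,0,0,0,-0.7,0],[0,0,0,0,0,-0.7,0],[0,0,0,0,0,-0.7,0],[0,0,0,0,0,-0.7,0],[0,0,0,0,0,-0.7,0]]' | grep -E "^t:|force: \["
python3 -c "
from station import manip;import numpy as np;s=manip.sense();print(s['force'],s['ft_torque'],2*np.degrees(np.arctan2(*s['tool_rot'][:2])))"; done
```

```text
t: 17.85
force: [3.9, 3.7, -4.0]
[ 3.86820858  3.72352293 -3.97604499] [ 0.7929919  -0.79535669  0.38184827] 29.522082975832163
```

```bash
for i in 1; do python3 -m handwheel '[[0,0,0,0,0,-0.5,0],[0,0,0,0,0,-0.5,0],[0,0,0,0,0,-0.5,0],[0,0,0,0,0,-0.5,0],[0,0,0,0,0,-0.5,0],[0,0,0,0,0,-0.5,0],[0,0,0,0,0,-0.5,0],[0,0,0,0,0,-0.5,0],[0,0,0,0,0,-0.5,0],[0,0,0,0,0,-0.5,0]]' | grep -E "^t:|force: \["
python3 -c "
from station import manip;import numpy as np;s=manip.sense();print(s['force'],s['ft_torque'],2*np.degrees(np.arctan2(*s['tool_rot'][:2])))"; done
```

```text
t: 19.1
force: [3.9, 4.1, -3.2]
[ 3.88507345  4.12268434 -3.21843189] [ 0.84235203 -0.78924247  0.36708344] 34.5172512972281
```

```bash
for i in 1; do python3 -m handwheel '[[0,0,0,0,0,-0.5,0],[0,0,0,0,0,-0.5,0],[0,0,0,0,0,-0.5,0],[0,0,0,0,0,-0.5,0],[0,0,0,0,0,-0.5,0],[0,0,0,0,0,-0.5,0],[0,0,0,0,0,-0.5,0],[0,0,0,0,0,-0.5,0],[0,0,0,0,0,-0.5,0],[0,0,0,0,0,-0.5,0]]' | grep -E "^t:|force: \["
python3 -c "
from station import manip;import numpy as np;s=manip.sense();print(s['force'],s['ft_torque'],2*np.degrees(np.arctan2(*s['tool_rot'][:2])))"; done
```

```text
t: 20.35
force: [4.0, 4.2, -4.3]
[ 3.98122212  4.1891302  -4.27519766] [ 0.86941423 -0.83269809  0.39268867] 39.513273314772384
```

```bash
for i in 1; do python3 -m handwheel '[[0,0,0,0,0,-0.5,0],[0,0,0,0,0,-0.5,0],[0,0,0,0,0,-0.5,0],[0,0,0,0,0,-0.5,0],[0,0,0,0,0,-0.5,0],[0,0,0,0,0,-0.5,0],[0,0,0,0,0,-0.5,0],[0,0,0,0,0,-0.5,0],[0,0,0,0,0,-0.5,0],[0,0,0,0,0,-0.5,0]]' | grep -E "^t:|force: \["
python3 -c "
from station import manip;import numpy as np;s=manip.sense();print(s['force'],s['ft_torque'],2*np.degrees(np.arctan2(*s['tool_rot'][:2])))"; done
```

```text
t: 21.6
force: [3.5, 4.1, -5.3]
[ 3.52651125  4.06371934 -5.33726535] [ 0.91528579 -0.79375822  0.36339549] 44.497526204233914
```

```bash
for i in 1; do python3 -m handwheel '[[0,0,0,0,0,-0.4,0],[0,0,0,0,0,-0.4,0],[0,0,0,0,0,-0.4,0],[0,0,0,0,0,-0.4,0],[0,0,0,0,0,-0.4,0],[0,0,0,0,0,-0.4,0],[0,0,0,0,0,-0.4,0],[0,0,0,0,0,-0.4,0],[0,0,0,0,0,-0.4,0],[0,0,0,0,0,-0.4,0]]' | grep -E "^t:|force: \["
python3 -c "
from station import manip;import numpy as np;s=manip.sense();print(s['force'],s['ft_torque'],2*np.degrees(np.arctan2(*s['tool_rot'][:2])))"; done
```

```text
t: 22.85
force: [3.3, 5.3, -3.4]
[ 3.3409025   5.27190833 -3.4278126 ] [ 0.89758627 -0.81870017  0.44420614] 48.492476303994124
```

```bash
for i in 1; do python3 -m handwheel '[[0,0,0,0,0,-0.4,0],[0,0,0,0,0,-0.4,0],[0,0,0,0,0,-0.4,0],[0,0,0,0,0,-0.4,0],[0,0,0,0,0,-0.4,0],[0,0,0,0,0,-0.4,0],[0,0,0,0,0,-0.4,0],[0,0,0,0,0,-0.4,0],[0,0,0,0,0,-0.4,0],[0,0,0,0,0,-0.4,0]]' | grep -E "^t:|force: \["
python3 -c "
from station import manip;import numpy as np;s=manip.sense();print(s['force'],s['ft_torque'],2*np.degrees(np.arctan2(*s['tool_rot'][:2])))"; done
```

```text
t: 24.1
force: [3.4, 4.1, -3.5]
[ 3.37430415  4.05537694 -3.47651557] [ 0.95811145 -0.80378039  0.48659365] 52.47719928038835
```

Grip onset is at a tool yaw of about 43.5°, so 25 N should come at about 61.5°. I'll approach that and check the torque.

```bash
python3 -m handwheel '[[0,0,0,0,0,-0.5,0],[0,0,0,0,0,-0.5,0],[0,0,0,0,0,-0.5,0],[0,0,0,0,0,-0.5,0],[0,0,0,0,0,-0.5,0],[0,0,0,0,0,-0.5,0],[0,0,0,0,0,-0.5,0],[0,0,0,0,0,-0.5,0],[0,0,0,0,0,-0.5,0],[0,0,0,0,0,-0.5,0]]' | grep -E "^t:|force: \["
python3 -c "
from station import manip;import numpy as np
for i in range(5):
  s=manip.sense();print(s['ft_torque'][2],2*np.degrees(np.arctan2(*s['tool_rot'][:2])));manip.snapshot('top')"
```

```text
t: 25.35
force: [4.8, 5.7, -4.6]
0.5405107639450016 57.46936517270249
0.5143706489737044 57.47920317740581
0.5826149429042573 57.45968962174238
0.5070238350176748 57.457737620389885
0.5541970005249398 57.452856742805544
```

```bash
python3 -m handwheel '[[0,0,0,0,0,-0.5,0],[0,0,0,0,0,-0.5,0],[0,0,0,0,0,-0.5,0],[0,0,0,0,0,-0.5,0],[0,0,0,0,0,-0.5,0],[0,0,0,0,0,-0.5,0],[0,0,0,0,0,-0.5,0],[0,0,0,0,0,0,0],[0,0,0,0,0,0,0],[0,0,0,0,0,0,0]]' | grep -E "^t:|force: \["
python3 -c "
from station import manip;import numpy as np
L=[]
for i in range(12):
  s=manip.sense();L.append(s['ft_torque'][2]);manip.snapshot('top')
print(np.mean(L),np.std(L),s['ft_torque'],s['force'],2*np.degrees(np.arctan2(*s['tool_rot'][:2])))"
```

```text
t: 26.85
force: [4.1, 4.4, -4.0]
0.5444532816587239 0.044279138358230136 [ 1.00033094 -0.80194467  0.55353403] [ 4.06266365  4.51917761 -3.8373357 ] 60.9458313464007
```

```bash
python3 -m handwheel '[[0,0,0,0,0,-0.5,0],[0,0,0,0,0,0,0],[0,0,0,0,0,0,0.1],[0,0,0,0,0,0,0.2],[0,0,0,0,0,0,0.3],[0,0,0,0,0,0,0.45],[0,0,0,0,0,0,0.45],[0,0,0,0,0,0,0.45],[0,0,0,0,0,0,0.45],[0,0,0,0,0,0,0.45]]'
python3 -m handwheel '[[0,0,3,0,0,0,0.45],[0,0,8,0,0,0,0.45],[0,0,15,0,0,0,0.45],[0,0,25,0,0,0,0.45],[0,0,40,0,0,0,0.45],[-15,-10,40,0,0,0,0.45],[-15,-10,0,0,0,0,0.45],[0,0,0,0,0,0,0.45],[0,0,0,0,0,0,0.45],[0,0,0,0,0,0,0.45]]'
python3 - <<'E'
from h import *
c=manip.get_calibration("wrist");im=manip.snapshot("wrist");np.save("w5.npy",c,allow_pickle=True);save("w5",im);print(manip.sense()["t"])
E
```

```text
t: 28.7
tcp_pos: [0.58, 0.1048, 0.0806]
tool_rot: [0.511, 0.86, -0.0, -0.0]
force: [1.2, 0.4, -0.1]
finger_gap: 0.452
gripper_force: 0.0
t: 29.95
tcp_pos: [0.5505, 0.0851, 0.2112]
tool_rot: [0.511, 0.86, -0.0, -0.0]
force: [-1.1, -0.3, -0.0]
finger_gap: 0.45
gripper_force: 0.0
30.0
```

View pics/w5.png

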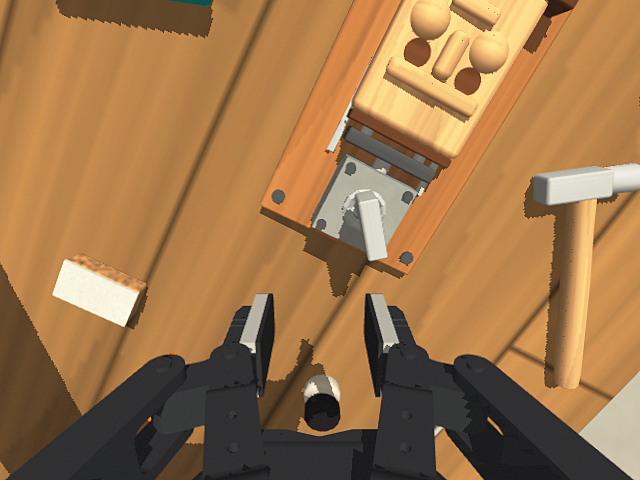

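The view shows the key standing in the clamp with its plate at about (371,226), the jaw against the blank, and nothing else disturbed. I'll check the plate height and then hand in.

```bash
python3 - <<'E'
from h import *
c=np.load("w5.npy",allow_pickle=True).item();a=np.radians(-61.4)
for z in(.112,.126): print(z,[np.round(proj(c,[.580+s*.022*np.cos(a),.1048+s*.022*np.sin(a),z])) for s in(-1,1)])
print(manip.sign_off())
E
```

```text
0.112 [array([373., 199.]), array([370., 261.])]
0.126 [array([376., 204.]), array([372., 269.])]
the job is handed in; nothing more can be done
None
```

The key stands fully home in the clamp, the screw is turned clockwise to an estimated 21–25 N of grip on the blank (judged from torque and angle, not measured directly), and the job was handed in at about 30 s with the robot clear.

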